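Snap a tube hanger onto the bench rail

ROBOT

A 7-joint arm with a two-finger parallel gripper is mounted at the origin on the work surface. World frame = base frame: x ahead of the robot, y to its left, z up, the work surface at z = 0. Lengths are in m, angles in degrees, forces in N, time in s.
With the tool pointing down it reaches from about 0.425 to 0.875 m from the base axis. Payload 4.7 kg.
Tool frame: the origin (TCP) lies at the very end of the fingers, on their centre line; the grasp point (between the pads) lies 19 mm behind it (env.grasp_offset is the distance from the TCP to the grasp point, in m); z points along the fingers, y is the line along which they close (so a half turn about z gives the same grasp; the last joint's range is limited). The gripper opens to 87 mm and grips with 3 to 60 N. Pads are 19 mm wide; open, the fingers measure 117 mm over their backs; the gripper's body (75 mm by 190 mm) begins 51 mm behind the grasp point.
Start: joints at [67.729, 18.392, -4.016, 83.108, 1.295, 78.541, -3.26], TCP at [0.255, -0.598, 0.223] pointing down, gripper open.
Joint ranges: [-163.93, 163.93], [-17.29, 119.83], [-79.2, 71.16], [3.27, 140.29], [-89.18, 269.18], [5.43, 117.66], [-154.24, 154.24]. Speed limits (degrees/s): [147.25, 147.25, 180, 180, 180, 180, 180].

INTERFACE

Orientations are given as [roll, pitch, yaw] about the fixed x, y, z axes, in that order (R = Rz(yaw) Ry(pitch) Rx(roll)).
In Python, from cell import env gives the robot as it stands. The module is installed in compiled form; this text tells all that it offers.
- The arm moves only by the tool drive_tool, never from a script. Its argument "moves" is one flat list of numbers, 5 for each row, row after row: the shift along the tool's x, y, z in units of 40 mm (1.0 is 40 mm), then the turn about the tool's z in units of 10 degrees (1.0 is 10 degrees), then the finger opening in mm, from 0 to 87. A call has 1 to 5 rows; each row is the pose to reach, as a shift and turn from the pose commanded when the call began, along the tool's axes at that moment; what a row does not reach only later rows make up. A row lasts 1/8 s, in which the tool goes at most 62.5 mm and 10.7 degrees, less where a joint would pass 70% of its speed; a pose out of reach is approached as far as the arm can. A call with a gripper value outside its range is refused whole. The fingers move at their own pace and stop on an object; "squeeze" is the grip in N (left out, the last holds). Time passes only in rows, so rows that repeat a pose let the fingers close. It gives the time, the measured TCP pose, the force, the opening and the grip force at its end, in the units of the state.
- env.get_obs(): the state, without advancing time (a new reading comes with each control period).
- env.read_camera(name): name is "scene" or "top"; returns (picture, depth): 400x640x3 uint8, red, green, blue; 400x640 float32, m along the optical axis (not along the pixel's ray), 0 where there is no reading.
- env.camera_model(name): a dict with "K" (3x3 intrinsics, pixels), "rvec" (rotation vector, rad) and "tvec" (3), from world to camera coordinates, as OpenCV has them. Camera axes: x right, y down, z forward; pixel columns grow to the right and rows downward; lengths in m; the calibration is good to about 2 mm. A picture is of the moment at which its call begins. camera_model takes no time and is no camera call.
- env.sign_off(): hands the job in; it is judged then, once.
The state is a dict: "time_s": time; "qpos": joint angles; "joint_velocities": joint speeds; "effort": joint torques, N m; "tool_pos": TCP position; "tool_rot": TCP orientation; "force": force on the tool from outside, world axes, zero at the start; "wrist_torque": the same for the moment, N m; "grip_width": finger opening in m; "grasp_force": force on a finger pad.
Only numpy, scipy, OpenCV 4.12 (cv2) and the standard library are available. Lean on these libraries where they do the work, as an engineer would, in place of code of your own. Each camera call takes 0.05 s, during which the arm holds its last target. There are 200 camera calls.

TASK

Pick up the larger loose tube hanger and push it straight down onto the rail's round bar, between the two collars, until its sprung arms snap right past the bar, then let go so that it stays there upright. Leave the smaller hanger and the box of pipette tips where they are.

Things in the scene. Friction and masses are not known exactly. Their poses are not given: they have to be found in the camera images.
- hanger: Larger loose hanger, 60 g: black head on two sprung steel arms, mouth down. Origin: centre of the mouth (bar's axis once home), 18.5 mm above the bench; y along the bar it fits, z up. Head plate 74 (x) x 30 mm, z 11 to 17 mm; grip tab on it 18 (x) x 28 mm, z 17 to 49. Arms reach z -18.5, tips 31 mm apart; narrowest gap 14 mm at z -9 springs over the 22 mm bar at about 8 N. Same after half a turn.
- collars: Two dark steel collars, 32 mm across, 10 thick, fixed 80 mm apart (centres) on a level steel bar 22 mm in diameter. Origin: bar's axis midway between them, 140 mm above the bench; y along the bar, z up. The 340 mm bar stands on 2 posts (tops z 20) on a fixed base. A like hanger with two hanging tubes, already home and fixed, is 115 mm or more to +y of the origin (top z 49): leave it.
- small_hanger: Smaller loose hanger (20 g), the same shape at 0.6 of the size, for a thinner bar; leave it. Head plate 44 mm (x) by 18 mm, top of its tab 43 mm above the bench. Origin: centre of its mouth, 11 mm above the bench; z up.
- tip_box: Closed box of pipette tips, blue with a white lid, loose on the bench; leave it. 78 mm (x) by 118 mm (y), 62 mm high. Origin: centre of its underside, z up. (A rack of blue-capped tubes, 100 x 200 mm, 96 mm high, also stands well off to the robot's left, some 0.45 m from the centre line.)
Mind the look-alikes: they are no part of the job. What is shaped like the hanger but orange, pink or yellow is not meant.

How it is judged:
By the outcome, as a careful person would: the job done as asked, in the order asked, and still so for the second after the job is handed in, with the robot touching nothing.
It also fails if it takes over 35 s, if anything falls off the work surface, if the arm or the gripper's body presses on something with over 40 N, if the wrist force passes 120 N, or if a joint passes its speed limit or range.

## Working session

There is one attempt and no reset: what is moved stays moved. The work goes in short steps, Python scripts to look and compute and a tool call to move; the robot and the scene stay as the last step left them, time stands still between calls to the robot, and variables do not carry over. Pictures are saved under pics/ and viewed, at most 10 in all, crops included, and the job is handed in when it is done.

Besides the shell and the picture viewer there is one more tool, called as name(argument=value, ...) on one line, values as JSON. drive_tool: Moves the arm, as the interface text tells. Its arguments: {"type":"object","properties":{"moves":{"type":"array","items":{"type":"number"}},"squeeze":{"type":"number"}},"required":["moves"]}

```bash
mkdir -p pics; cat > h.py <<'E'
import numpy as np, cv2
from cell import env
def cam(n):
    m=env.camera_model(n);R=cv2.Rodrigues(np.array(m["rvec"],float))[0];return np.array(m["K"]),R,np.array(m["tvec"],float).ravel()
def cloud(n,d):
    K,R,t=cam(n);v,u=np.mgrid[:d.shape[0],:d.shape[1]]
    p=np.stack([(u-K[0,2])/K[0,0]*d,(v-K[1,2])/K[1,1]*d,d],-1)
    return (p-t)@R
def ray(n,u,v,z):
    K,R,t=cam(n);c=-R.T@t;w=R.T@np.linalg.inv(K)@[u,v,1];return c+w*(z-c[2])/w[2]
def shot(n,tag):
    p,d=env.read_camera(n);cv2.imwrite(f"pics/{tag}.png",p[:,:,::-1]);np.savez(f"{tag}.npz",p=p,d=d);return p,d
E
python3 - <<'E'
from h import *
shot("scene","s0");shot("top","t0")
for n in("scene","top"):
    K,R,t=cam(n);print(n,-R.T@t,K[0,0])
o=env.get_obs();print(o)
E
```

```text
scene [ 0.89342741 -0.53141453  0.75014317] 517.3534088428386
top [0.4133177  0.04069475 1.125939  ] 472.8612174395795
{'time_s': 0.1, 'qpos': array([67.73033769, 18.43519336, -4.01353019, 83.16548942,  1.2964553 ,
       78.54064103, -3.25814584]), 'joint_velocities': array([ 0.06969857, -0.14918283,  0.01117904, -0.10831339,  0.01573331,
       -0.06196352, -0.06523568]), 'effort': array([-8.39272270e-04, -4.92575490e+01, -4.06215470e-01, -3.13399994e+01,
       -6.41113752e-02,  3.94773111e-02,  1.21692628e-04]), 'tool_pos': array([ 0.25452563, -0.59757982,  0.22158752]), 'tool_rot': array([-1.79903976e+02,  7.37025012e-03,  2.30794548e+01]), 'force': array([-0.04494564,  0.55049706, -0.07167238]), 'wrist_torque': array([-0.00171776,  0.05629749,  0.02813381]), 'grasp_force': 0.0, 'grip_width': 0.08751130673086767}
```

View pics/s0.png

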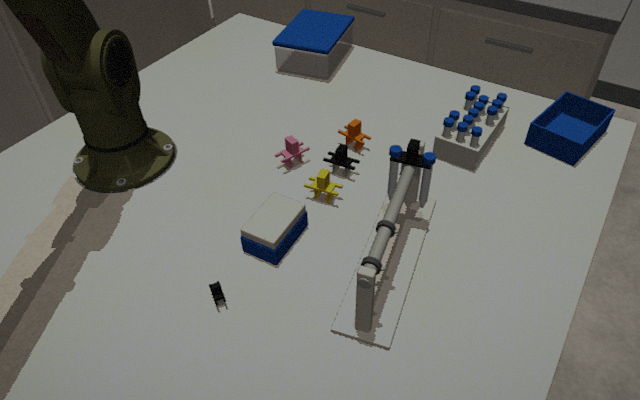

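View pics/t0.png

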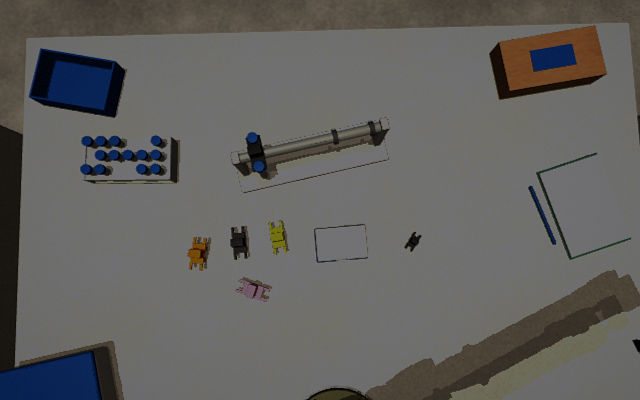

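Candidates for the larger black hanger:
- Black, top (239,242) / scene (342,158). It is loose and full-size, so this is my choice.
- Small black, top (413,241) / scene (217,294). This is the smaller one.
- Orange, top (199,253).
- Yellow, top (278,237).
- Pink, top (254,290).
- Black on the bar, top (257,152). It is already fixed.

The collars are at top (335,136) and (375,131).

```bash
python3 - <<'E'
from h import *
z=np.load("t0.npz");p,d=z["p"],z["d"]
P=cloud("top",d)
c=cv2.resize(p[110:280,180:420,::-1],None,fx=3.3,fy=3.3,interpolation=cv2.INTER_CUBIC);c=np.clip(c*1.6,0,255).astype(np.uint8);cv2.imwrite("pics/c0.png",c)
def an(Q,n):
    r=cv2.minAreaRect((Q[:,:2]*1000).astype(np.float32));print(n,len(Q),Q.mean(0),r)
sub=np.zeros(d.shape,bool);sub[222:264,225:254]=1
zz=P[...,2]
an(P[sub&(zz>.024)&(zz<.045)],"plate");an(P[sub&(zz>.05)],"tab");print(np.sort(zz[sub])[::-1][:20])
b=np.zeros(d.shape,bool);b[110:180,270:400]=1
B=P[b&(zz>.14)&(zz<.2)];an(B,"bar");print(np.histogram(B[:,2],10))
dr=B[:,:2]-B[:,:2].mean(0);print(np.linalg.svd(dr,full_matrices=False)[2][0])
C=P[b&(zz>.1535)];an(C,"coll");[print(i) for i in C.round(3)]
E
```

```text
plate 238 [0.44723621 0.21524086 0.03488126] ((447.8624267578125, 216.54550170898438), (74.83306121826172, 30.637876510620117), 6.584191799163818)
tab 116 [0.4464773  0.20800463 0.11159391] ((436.9482421875, 135.20176696777344), (193.5428009033203, 22.38545799255371), 82.55919647216797)
[1.125939   1.125939   1.125939   1.125939   1.125939   0.07172285
 0.07147312 0.07048195 0.07012959 0.0697303  0.06963556 0.0695293
 0.06938764 0.06929422 0.06924571 0.06922262 0.06918601 0.06912548
 0.06909512 0.06905409]
bar 1290 [0.66099799 0.00080366 0.14923129] ((663.6632690429688, 6.703834533691406), (35.8619384765625, 257.26458740234375), 10.2843599319458)
(array([ 56, 117, 207, 353, 308, 107,  43,  40,  42,  17]), array([0.14004248, 0.14239621, 0.14474993, 0.14710366, 0.14945738,
       0.15181111, 0.15416483, 0.15651856, 0.15887228, 0.16122601,
       0.16357974]))
[ 0.20293892 -0.9791914 ]
coll 197 [ 0.63073399 -0.06006505  0.33460675] ((559.883544921875, -36.18339538574219), (239.80833435058594, 228.16473388671875), 15.896371841430664)
[0.413 0.041 1.126]
[0.413 0.041 1.126]
[0.413 0.041 1
[... 3656 characters left out ...]
413 0.041 1.126]
[ 0.66  -0.005  0.155]
[ 0.66  -0.007  0.156]
[0.413 0.041 1.126]
[ 0.658 -0.005  0.155]
[ 0.658 -0.007  0.154]
[ 0.658 -0.009  0.154]
[ 0.658 -0.011  0.155]
[0.413 0.041 1.126]
[ 0.654 -0.009  0.155]
[0.413 0.041 1.126]
[ 0.652 -0.007  0.154]
[0.413 0.041 1.126]
[0.413 0.041 1.126]
[0.413 0.041 1.126]
[0.648 0.087 0.154]
[0.647 0.05  0.154]
[0.413 0.041 1.126]
[0.645 0.075 0.154]
[0.413 0.041 1.126]
[0.413 0.041 1.126]
[0.644 0.106 0.154]
[0.413 0.041 1.126]
[0.413 0.041 1.126]
[0.413 0.041 1.126]
[0.413 0.041 1.126]
[0.413 0.041 1.126]
[0.413 0.041 1.126]
[0.413 0.041 1.126]
[0.413 0.041 1.126]
[0.413 0.041 1.126]
[0.413 0.041 1.126]
[0.413 0.041 1.126]
[0.413 0.041 1.126]
```

View pics/c0.png

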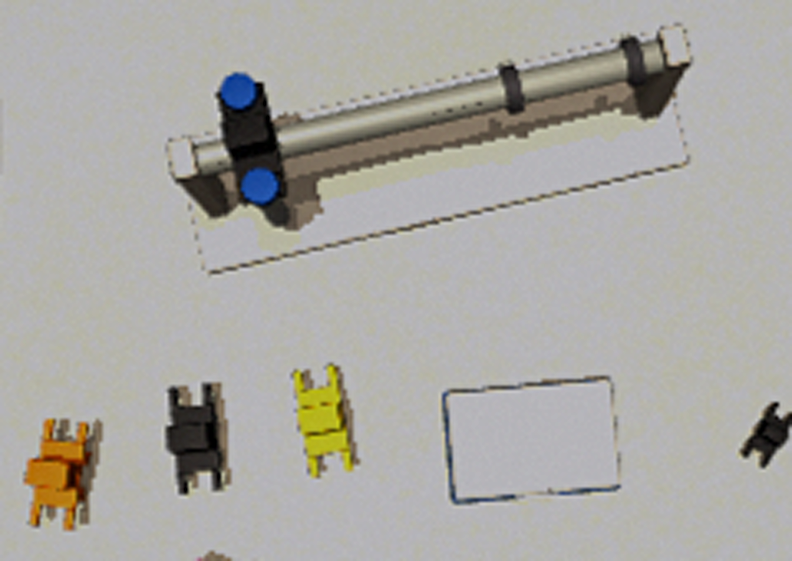

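```bash
python3 - <<'E'
from h import *
from scipy.optimize import least_squares
z=np.load("t0.npz");d=z["d"];P=cloud("top",d);zz=P[...,2];ok=d>0
sub=np.zeros(d.shape,bool);sub[222:264,225:254]=1;sub&=ok
for lo,hi in((.062,.075),(.03,.04),(.02,.075)):
    Q=P[sub&(zz>lo)&(zz<hi)];print(lo,len(Q),Q.mean(0).round(4),cv2.minAreaRect((Q[:,:2]*1000).astype(np.float32)))
b=ok&(zz>.135)&(zz<.17)&(P[...,1]<.12)&(P[...,1]>-.075)&(P[...,0]>.61)&(P[...,0]<.7)
B=P[b]
f=lambda q,B,r:np.hypot((B[:,0]-q[0]-q[1]*B[:,1])*np.cos(np.arctan(q[1])),B[:,2]-q[2])-r
s=least_squares(f,[.66,-.2,.14],args=(B,.011),loss="soft_l1",f_scale=.001);q=s.x
print(len(B),q,np.degrees(np.arctan(-q[1])),np.median(abs(s.fun)))
a=np.arctan(-q[1]);e=np.array([-np.sin(a),np.cos(a)])
A=P[ok&(zz>.13)&(zz<.17)&(P[...,1]<.03)&(P[...,1]>-.13)&(P[...,0]>.6)&(P[...,0]<.71)]
C=A[f(q,A,.0)>.0145];t=(C[:,:2]-[q[0],0])@e
print(np.histogram(t,np.arange(-.13,.03,.003)))
for c in(-.009,-.085):
    m=abs(t-c)<.012;print(t[m].min(),t[m].max(),t[m].mean())
o=env.get_obs();print(o["tool_pos"],o["tool_rot"])
E
```

```text
0.062 102 [0.4483 0.2163 0.0667] ((448.1432800292969, 216.90382385253906), (17.64628028869629, 27.41631317138672), 2.488135814666748)
0.03 230 [0.4474 0.2156 0.0349] ((447.8624267578125, 216.54550170898438), (74.83306121826172, 30.637876510620117), 6.584191799163818)
0.02 354 [0.4475 0.2152 0.0448] ((447.8624267578125, 216.54550170898438), (74.83306121826172, 30.637876510620117), 6.584191799163818)
980 [ 0.6630117  -0.20470743  0.13950076] 11.56903811633489 0.001076231818660579
(array([ 0,  0,  0, 13, 17, 20, 18, 23, 14,  1,  0,  0,  5, 18, 16, 22,  5,
        0,  0,  0,  0,  1,  2,  0,  0,  0,  0,  0,  1,  0,  0,  0,  0,  1,
        0,  0,  0,  1,  0,  9, 18, 24, 11,  0,  0,  0,  0,  0,  0,  0,  0,
        0,  0]), array([-0.13 , -0.127, -0.124, -0.121, -0.118, -0.115, -0.112, -0.109,
       -0.106, -0.103, -0.1  , -0.097, -0.094, -0.091, -0.088, -0.085,
       -0.082, -0.079, -0.076, -0.073, -0.07 , -0.067, -0.064, -0.061,
       -0.058, -0.055, -0.052, -0.049, -0.046, -0.043, -0.04 , -0.037,
       -0.034, -0.031, -0.028, -0.025, -0.022, -0.019, -0.016, -0.013,
       -0.01 , -0.007, -0.004, -0.001,  0.002,  0.005,  0.008,  0.011,
        0.014,  0.017,  0.02 ,  0.023,  0.026,  0.029]))
-0.017150032156131985 -0.002026850401601057 -0.006932380607414692
-0.09204407196665837 -0.08145939198788156 -0.08626176054577292
[ 0.25452563 -0.59757982  0.22158752] [-1.79903976e+02  7.37025012e-03  2.30794548e+01]
```

drive_tool(moves=[5.5,-5.1,0,-4.5,87,5.5,-5.1,0,-4.5,87,5.5,-5.1,0,-4.5,87,5.5,-5.1,0,-4.5,87,5.5,-5.1,0,-4.5,87], squeeze=40)

```text
time_s: 0.72
tool_pos: [0.378, -0.3213, 0.2223]
tool_rot: [-180.0, -0.0, 68.3]
force: [1.1, -0.7, 0.9]
grip_width: 0.0871
grasp_force: 0.0
```

```bash
cat >> h.py <<'E'
def go(x,y,z,yaw):
    o=env.get_obs();p=np.array(o["tool_pos"]);from scipy.spatial.transform import Rotation as Ro
    R=Ro.from_euler("xyz",o["tool_rot"],degrees=True).as_matrix();s=R.T@(np.array([x,y,z])-p)/.04
    t=-((yaw-o["tool_rot"][2]+180)%360-180)/10
    print("t",round(o["time_s"],2),"pos",p.round(4),o["tool_rot"].round(2),"F",o["force"].round(1),"w",round(o["grip_width"],4),"g",round(o["grasp_force"],1),"q",o["qpos"].round(0));print("move",s.round(3),round(t,3))
E
python3 -c "
from h import *
go(.47,-.08,.2,96.5);go(.448,.2165,.1,96.5)"
```

```text
t 0.72 pos [ 0.378  -0.3213  0.2223] [-179.98   -0.     68.32] F [ 1.1 -0.7  0.9] w 0.0871 g 0.0 q [ 56.   0. -19. 104.   0.  76.  16.]
move [ 6.455 -0.091  0.559] -2.818
t 0.72 pos [ 0.378  -0.3213  0.2223] [-179.98   -0.     68.32] F [ 1.1 -0.7  0.9] w 0.0871 g 0.0 q [ 56.   0. -19. 104.   0.  76.  16.]
move [13.139 -3.34   3.06 ] -2.818
```

drive_tool(moves=[6.4,-0.1,0.5,-2.8,87,6.4,-0.1,0.5,-2.8,87,6.4,-0.1,0.5,-2.8,87,6.4,-0.1,0.5,-2.8,87,6.4,-0.1,0.5,-2.8,87])

```text
time_s: 1.35
tool_pos: [0.4698, -0.0796, 0.2023]
tool_rot: [180.0, -0.1, 96.6]
force: [-0.4, -0.1, 0.6]
grip_width: 0.087
grasp_force: 0.0
```

```bash
python3 -c "
from h import *
go(.448,.2165,.14,96.5)"
```

```text
t 1.35 pos [ 0.4698 -0.0796  0.2023] [ 1.800e+02 -8.000e-02  9.658e+01] F [-0.4 -0.1  0.6] w 0.087 g 0.0 q [ 42.  -1. -35. 107.  -1.  73.  14.]
move [7.415 0.306 1.567] 0.008
```

drive_tool(moves=[7.4,0.3,1.5,0,87,7.4,0.3,1.5,0,87,7.4,0.3,1.5,0,87,7.4,0.3,1.5,0,87,7.4,0.3,1.5,0,87])

```text
time_s: 1.98
tool_pos: [0.4494, 0.2116, 0.1421]
tool_rot: [180.0, 0.0, 96.1]
force: [0.9, -1.0, -0.1]
grip_width: 0.0868
grasp_force: 0.0
```

```bash
python3 -c "
from h import *
shot('scene','s1')
p=cv2.imread('pics/s1.png')[60:240,230:450];cv2.imwrite('pics/c1.png',cv2.resize(p,None,fx=3.2,fy=3.2))
go(.448,.2165,.0385,96.2)"
```

```text
t 2.02 pos [0.447  0.2192 0.1415] [-179.97   -0.32   96.48] F [-2.   4.3  0.1] w 0.0868 g 0.0 q [ 22.   8. -54. 109.   6.  67. -27.]
move [-0.084  0.02   2.575] 0.028
```

View pics/c1.png

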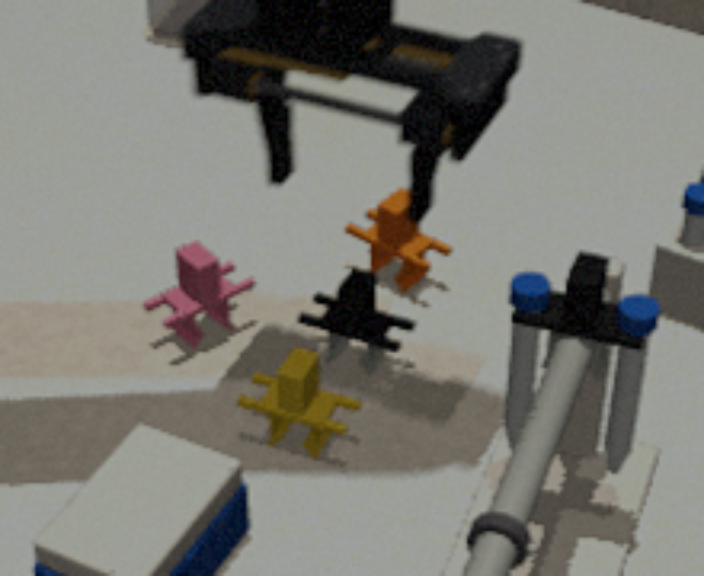

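drive_tool(moves=[0,0,1.4,0,87,0,0,2.5,0,87,0,0,2.5,0,87])

```text
time_s: 2.4
tool_pos: [0.4468, 0.2083, 0.0395]
tool_rot: [-179.5, 0.1, 96.1]
force: [-0.8, -0.4, 0.6]
grip_width: 0.0873
grasp_force: 0.0
```

```bash
python3 -c "
from h import *
go(.448,.2165,.0385,96.2)"
```

```text
t 2.4 pos [0.4468 0.2083 0.0395] [-1.7955e+02  7.0000e-02  9.6060e+01] F [-0.8 -0.4  0.6] w 0.0873 g 0.0 q [ 18.  16. -51. 115.  15.  56. -34.]
move [0.2   0.051 0.025] -0.014
```

drive_tool(moves=[0,0,0,0,87,0,0,0,0,87])

```text
time_s: 2.65
tool_pos: [0.4514, 0.2108, 0.0446]
tool_rot: [179.8, -0.0, 96.0]
force: [-0.1, 0.2, -0.9]
grip_width: 0.087
grasp_force: 0.0
```

```bash
python3 -c "
from h import *
go(.448,.2165,.0385,96.2)"
```

```text
t 2.65 pos [0.4514 0.2108 0.0446] [179.78  -0.    96.04] F [-0.1  0.2 -0.9] w 0.087 g 0.0 q [ 18.  16. -51. 114.  15.  56. -34.]
move [ 0.151 -0.071  0.152] -0.016
```

drive_tool(moves=[0.12,0,0.1,0,87,0.12,0,0.1,0,87,0.12,0,0.1,0,87])

```text
time_s: 3.02
tool_pos: [0.4492, 0.2154, 0.0387]
tool_rot: [180.0, 0.0, 96.1]
force: [0.7, 0.6, -0.7]
grip_width: 0.0869
grasp_force: 0.0
```

```bash
python3 -c "
from h import *
go(.448,.2165,.0385,96.2)"
```

```text
t 3.02 pos [0.4492 0.2154 0.0387] [1.7999e+02 1.0000e-02 9.6100e+01] F [ 0.7  0.6 -0.7] w 0.0869 g 0.0 q [ 18.  17. -51. 114.  16.  56. -35.]
move [ 0.031 -0.026  0.004] -0.01
```

Good. Now close.

drive_tool(moves=[0,0,0,0,10,0,0,0,0,10,0,0,0,0,10,0,0,0,0,10,0,0,0,0,10], squeeze=40)

```text
time_s: 3.65
tool_pos: [0.4491, 0.2152, 0.0385]
tool_rot: [-180.0, 0.0, 96.1]
force: [0.3, 0.4, -0.4]
grip_width: 0.0452
grasp_force: 0.0
```

```bash
python3 -c "
from h import *
go(.448,.2165,.0385,96.2)"
```

```text
t 3.65 pos [0.4491 0.2152 0.0385] [-1.800e+02  1.000e-02  9.608e+01] F [ 0.3  0.4 -0.4] w 0.0452 g 0.0 q [ 18.  17. -51. 114.  16.  56. -35.]
move [ 0.034 -0.025  0.   ] -0.012
```

drive_tool(moves=[0,0,0,0,10,0,0,0,0,10,0,0,0,0,10,0,0,0,0,10,0,0,0,0,10])

```text
time_s: 4.28
tool_pos: [0.4491, 0.2153, 0.0385]
tool_rot: [-180.0, 0.0, 96.1]
force: [-0.0, 0.3, -0.3]
grip_width: 0.0178
grasp_force: 40.0
```

drive_tool(moves=[0,0,0,0,10])

```text
time_s: 4.4
tool_pos: [0.4491, 0.2153, 0.0385]
tool_rot: [180.0, 0.0, 96.1]
force: [0.2, -0.5, -0.8]
grip_width: 0.018
grasp_force: 40.0
```

drive_tool(moves=[0,0,-1,0,10,0,0,-2.4,0,10,0,0,-3.8,0,10,0,0,-5.2,0,10,0,0,-5.8,0,10], squeeze=50)

```text
time_s: 5.03
tool_pos: [0.4501, 0.2161, 0.2739]
tool_rot: [179.7, 0.0, 96.1]
force: [0.6, -1.0, -0.9]
grip_width: 0.0177
grasp_force: 50.0
```

```bash
python3 -c "
from h import *
go(.6723,-.0456,.26,101.6)"
```

```text
t 5.03 pos [0.4501 0.2161 0.2739] [1.7972e+02 1.0000e-02 9.6090e+01] F [ 0.6 -1.  -0.9] w 0.0177 g 50.0 q [ 26.   0. -54.  98.   0.  81. -22.]
move [-7.093  4.829  0.372] -0.551
```

drive_tool(moves=[-1,0.7,0,-0.1,10,-2.2,1.5,0.1,-0.2,10,-3.4,2.3,0.2,-0.3,10,-4.6,3.1,0.2,-0.4,10,-5.4,3.7,0.3,-0.5,10])

```text
time_s: 5.65
tool_pos: [0.6205, 0.0128, 0.2579]
tool_rot: [-180.0, 0.0, 100.9]
force: [-0.1, 0.8, -0.3]
grip_width: 0.0176
grasp_force: 50.0
```

```bash
python3 -c "
from h import *
go(.6723,-.0456,.25,101.6)"
```

```text
t 5.65 pos [0.6205 0.0128 0.2579] [-1.7997e+02  4.0000e-02  1.0093e+02] F [-0.1  0.8 -0.3] w 0.0176 g 50.0 q [ 32.  19. -46.  83.  14.  83.  -3.]
move [-1.68   0.994  0.198] -0.067
```

drive_tool(moves=[-0.9,0.5,0.1,0,10,-1.65,0.98,0.2,0,10,-1.65,0.98,0.2,-0.07,10,-1.65,0.98,0.2,-0.07,10])

```text
time_s: 6.15
tool_pos: [0.6699, -0.0399, 0.2502]
tool_rot: [-180.0, -0.1, 101.8]
force: [0.8, 0.4, -1.0]
grip_width: 0.0177
grasp_force: 50.0
```

```bash
python3 - <<'E'
from h import *
p,d=shot('scene','s2');p2,d2=shot('top','t2')
c=np.clip(cv2.imread('pics/s2.png')[70:290,310:480].astype(float)*1.5,0,255);cv2.imwrite('pics/c2.png',cv2.resize(c.astype(np.uint8),None,fx=2.7,fy=2.7,interpolation=cv2.INTER_CUBIC))
go(.6723,-.0456,.25,101.6)
E
```

```text
t 6.25 pos [ 0.6698 -0.0393  0.251 ] [ 1.7999e+02 -2.0000e-02  1.0190e+02] F [ 0.4  0.6 -0.6] w 0.0177 g 50.0 q [ 32.  26. -43.  76.  18.  85.   2.]
move [-0.167  0.028  0.024] 0.03
```

View pics/c2.png

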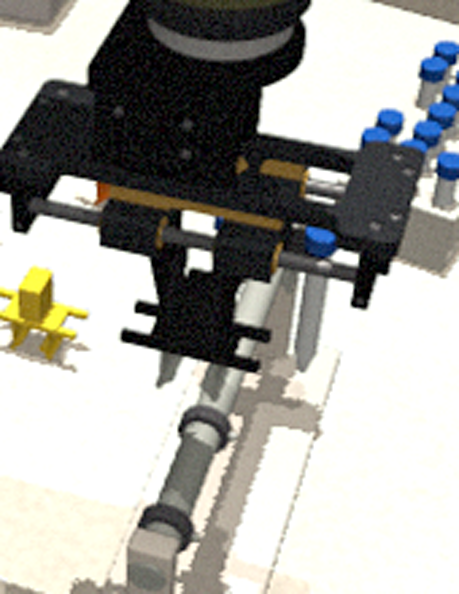

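```bash
python3 - <<'E'
from h import *
from scipy.optimize import least_squares
f=lambda q,B,r:np.hypot((B[:,0]-q[0]-q[1]*B[:,1])*np.cos(np.arctan(q[1])),B[:,2]-q[2])-r
for n,t in(("scene","s0"),("top","t0")):
    d=np.load(t+".npz")["d"];P=cloud(n,d)[d>0]
    m=(abs(P[:,1]+.02)<.095)&(abs(P[:,0]-.663+.205*P[:,1])<.018)&(abs(P[:,2]-.14)<.02);B=P[m]
    for i in range(3):
        s=least_squares(f,[.663,-.2,.14],args=(B,.011),loss="soft_l1",f_scale=.001);q=s.x;B=B[abs(s.fun)<.003]
    print(n,len(B),q,q[0]-q[1]*.0456,np.degrees(np.arctan(-q[1])))
E
```

```text
scene 995 [ 0.66412181 -0.21205664  0.14042527] 0.6737915966418312 11.972591752551287
top 734 [ 0.66300889 -0.20514722  0.13960808] 0.6723636006800597 11.593221107916753
```

drive_tool(moves=[-0.17,0.04,0.3,0,10,-0.17,0.04,0.8,0,10,-0.17,0.04,1.35,0,10,-0.17,0.04,1.35,0,10,-0.17,0.04,1.35,0,10], squeeze=60)

```text
time_s: 6.88
tool_pos: [0.6733, -0.0473, 0.1966]
tool_rot: [180.0, -0.0, 101.8]
force: [0.2, -0.2, 0.5]
grip_width: 0.0177
grasp_force: 60.0
```

```bash
python3 - <<'E'
from h import *
p,d=shot('scene','s3')
c=np.clip(cv2.imread('pics/s3.png')[110:290,310:460].astype(float)*1.5,0,255);cv2.imwrite('pics/c3.png',cv2.resize(c.astype(np.uint8),None,fx=3.3,fy=3.3,interpolation=cv2.INTER_CUBIC))
go(.673,-.0456,.16,101.7)
E
```

```text
t 6.92 pos [ 0.6736 -0.0473  0.1972] [1.7994e+02 1.0000e-02 1.0178e+02] F [ 0.7 -0.5  0.2] w 0.0171 g 60.0 q [ 32.  28. -43.  80.  19.  79.   1.]
move [ 0.045 -0.008  0.929] 0.008
```

View pics/c3.png

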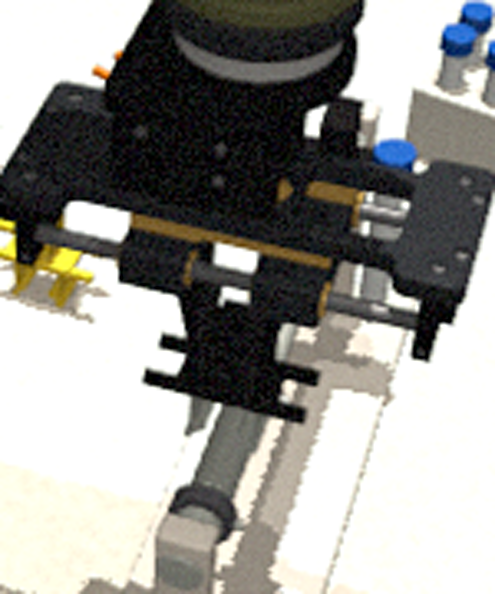

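The hanger is centred over the bar beyond the near collar (205,510). I'll push it on.

drive_tool(moves=[0,0,0.2,0,10,0,0,0.35,0,10,0,0,0.5,0,10,0,0,0.5,0,10])

```text
time_s: 7.42
tool_pos: [0.6739, -0.0473, 0.1771]
tool_rot: [179.9, 0.0, 101.8]
force: [0.7, -0.3, 2.5]
grip_width: 0.0177
grasp_force: 60.0
```

drive_tool(moves=[0,0,0.15,0,10,0,0,0.28,0,10,0,0,0.4,0,10,0,0,0.42,0,10,0,0,0.42,0,10])

```text
time_s: 8.05
tool_pos: [0.6736, -0.0474, 0.1599]
tool_rot: [180.0, 0.0, 101.8]
force: [1.7, -0.3, 3.2]
grip_width: 0.0177
grasp_force: 60.0
```

drive_tool(moves=[0,0,0.04,0,10,0,0,0.04,0,10])

```text
time_s: 8.3
tool_pos: [0.6736, -0.0474, 0.1598]
tool_rot: [179.9, 0.0, 101.8]
force: [-1.9, -0.7, 8.6]
grip_width: 0.0178
grasp_force: 60.0
```

It has bottomed out at the home height. Now let go.

drive_tool(moves=[0,0,-0.04,0,30,0,0,-0.04,0,50,0,0,-0.04,0,50,0,0,-0.04,0,50,0,0,-0.04,0,50])

```text
time_s: 8.93
tool_pos: [0.6732, -0.0474, 0.1595]
tool_rot: [-180.0, -0.0, 101.8]
force: [-0.6, 0.1, 0.7]
grip_width: 0.0493
grasp_force: 0.0
```

drive_tool(moves=[0,0,-0.5,0,50,0,0,-1.5,0,50,0,0,-2.8,0,50,0,0,-4,0,50,0,0,-4,0,50])

```text
time_s: 9.55
tool_pos: [0.6752, -0.0464, 0.3266]
tool_rot: [179.4, 0.1, 101.8]
force: [-0.1, 1.5, 0.4]
grip_width: 0.0501
grasp_force: 0.0
```

```bash
python3 - <<'E'
from h import *
p,d=shot('scene','s4')
c=np.clip(cv2.imread('pics/s4.png')[90:330,220:480].astype(float)*1.5,0,255);cv2.imwrite('pics/c4.png',cv2.resize(c.astype(np.uint8),None,fx=2.4,fy=2.4,interpolation=cv2.INTER_CUBIC))
P=cloud('scene',d)[d>0];m=(abs(P[:,0]-.6735)<.05)&(abs(P[:,1]+.047)<.03)&(P[:,2]>.155)&(P[:,2]<.22);print(np.percentile(P[m][:,2],[50,90,99]),P[m&(P[:,2]>.18)].mean(0))
E
```

```text
[0.15882193 0.18937195 0.19076932] [ 0.67379585 -0.04811542  0.18796089]
```

View pics/c4.png

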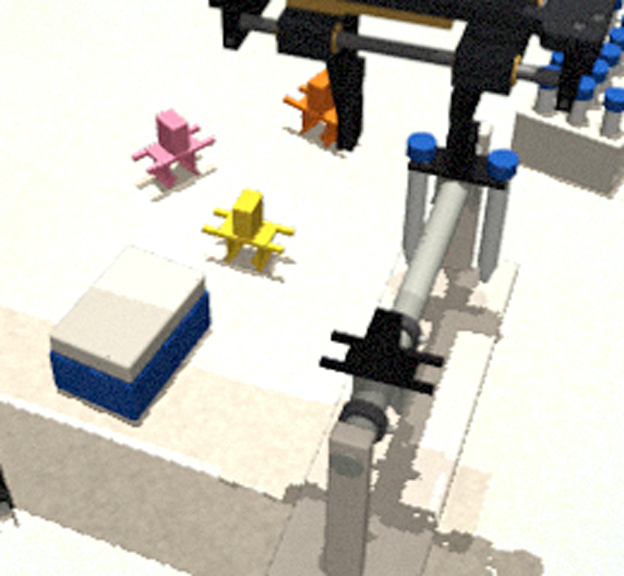

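The hanger sits upright on the bar at crop (385,355), between the collars at (365,415) and (410,325). Its tab top measures 0.189 m, which is the expected home height.

```bash
python3 -c "
from cell import env
print(env.sign_off())"
```

```text
the job is handed in; nothing more can be done
None
```

The larger black hanger is snapped fully onto the bar between the two collars, released and standing upright at its home height; the job was handed in at about 9.6 s, and the small hanger and tip box were not touched.

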